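# Unlatch the run-in guard and hold its self-closing gate wide

### The arm

A 7-joint arm with a two-finger parallel gripper is mounted at the origin on a cart in front of the work surface, level with it; the furniture and walls round the work are solid. World frame = base frame: x ahead of the robot, y to its left, z up, the work surface at z = 0. Lengths are in m, angles in rad, forces in N, time in s.
With the tool pointing down it reaches from about 0.35 to 0.9 m from the base axis. Payload 7.2 kg.
Tool frame: the origin (TCP) lies on the centre line of the jaws, within the pads' length; the fingertips stand 11 mm ahead of it and the grasp point (between the pads) lies 8 mm behind it; z points along the fingers, y is the line along which they close (so a half turn about z gives the same grasp; the last joint's range is limited). The gripper opens to 85 mm and grips with 20 to 120 N. Pads are 22 mm wide; open, the fingers measure 114 mm over their backs; the gripper's body (76 mm by 85 mm) begins 54 mm behind the grasp point. The pads swing forward as they close: fully open they stand 13 mm farther back than shut.
Start: joints at [1.11, 0.411, -0.013, 1.596, 0.006, 1.134, -0.082], TCP at [0.239, -0.577, 0.242] pointing down, gripper open.
Joint ranges: [-2.95, 2.95], [-0.29, 1.99], [-1.47, 1.44], [0.14, 2.54], [-1.03, 4.17], [0.13, 1.85], [-2.86, 2.86]. Speed limits (rad/s): [2.39, 2.39, 3.01, 3.01, 3.14, 3.14, 3.14].

### API

Orientations are given as a unit quaternion [x, y, z, w].
In Python, from bench import arm gives the robot as it stands. The module is installed in compiled form; this text tells all that it offers.
- The arm moves only by the tool drive_tool, never from a script. Its argument "deltas" is a list of rows, each an object of numbers: "tx", "ty", "tz": the shift along the world's x, y, z in units of 0.5 m (1.0 is 0.5 m); "ax", "ay", "az": the turn, a rotation vector about the world's x, y, z in units of 90 degrees (1.0 is 90 degrees); "fingers": the gripper's target within -1 to 1 (shut at 1, half-way at 0, fully open at -1). In form: [{"tx": .., "ty": .., "tz": .., "ax": .., "ay": .., "az": .., "fingers": ..}, ...]. A call has 1 to 5 rows; each row is the pose to reach, as a shift and turn from the pose commanded when the call began; what a row does not reach only later rows make up. A row lasts 1/8 s, in which the tool goes at most 62.5 mm and 10.7 degrees, less where a joint would pass 70% of its speed; a pose out of reach is approached as far as the arm can. A call with a number of a shift or a turn outside -1 to 1 is refused whole. A call with a gripper value outside its range is refused whole. The fingers move at their own pace and stop on an object; "newtons" is the grip in N (left out, the last holds). Time passes only in rows, so rows that repeat a pose let the fingers close. It gives the time, the measured TCP pose, the force, the opening and the grip force at its end, in the units of the state.
- arm.observe(): the state, without advancing time (a new reading comes with each control period).
- arm.grab_frame(name): name is "scene" or "side" or "wrist"; returns a dict with "img" (384x512x3 uint8, blue, green, red), "fx", "fy", "cx", "cy" (pixels), "k1" (the pictures are not rectified: a ray, as slopes to the right and down, at radius r is drawn at 1 + k1 r^2 times it, then the intrinsics apply), "pose" (4x4, takes a point from camera to world coordinates). Camera axes: x right, y up, looking along -z (the intrinsics and any distortion apply to the point x, -y, -z); pixel columns grow to the right and rows downward; lengths in m; the calibration is good to about 2 mm. A picture is of the moment at which its call begins. There is no depth.
- arm.close_job(): hands the job in; it is judged then, once.
The state is a dict: "time": time; "q": joint angles; "dq": joint speeds; "joint_efforts": joint torques, N m; "tcp_pos": TCP position; "ee_rot": TCP orientation; "force": force on the tool from outside, world axes, zero at the start; "ft_torque": the same for the moment, N m; "finger_gap": finger opening in m; "finger_force": force on a finger pad.
Only numpy, scipy, OpenCV 4.12 (cv2) and the standard library are available. Lean on these libraries where they do the work, as an engineer would, in place of code of your own. Each camera call takes 0.05 s, during which the arm holds its last target. There are 200 camera calls.

### The job

Open the gate of the clear bench guard so that the gear housing inside can be taken out: first squeeze the stiff catch on the fixed pedestal fully together and let go of it, and only then squeeze the sprung catch on top of the gate and, keeping it squeezed, swing the gate out past its ball stop until it stands at least 65 degrees open. The gate's spring would pull it back, so finish while still holding the gate wide open with the gripper; leave the housing inside and the things round the guard where they are.

Things in the scene. Friction and masses are not known exactly. Their poses are not given: they have to be found in the camera images.
- guard: Fixed guard: grey base plate 8 mm thick, milky clear panels and roof (top 116 mm) between aluminium posts, barred gate at the front. Origin on the worktop; x points from the gate to the back, y left seen from the robot, z up. In this frame: gate plane x = -80 mm, hinge axis (-80, 100), latch post (-82, -75), base plate x -160 to 70, y -168 to 118.
- side_catch (a point): Squeeze point of the side catch, 160 mm up on the fixed pedestal (28 x 62 mm, top 118 mm) right of the gate; axes as the guard's. Two upright dark plates 24 (x) by 8 mm (y), tops at 180, facing along y: the right one fixed, the left one slides to it. This point is midway between their outer faces once squeezed: 14 mm from the fixed outer face, 26 mm from the sliding one at rest.
- side_bolt (a joint): Sliding (left) plate and bolt of the side catch, m: 0 to 0.001 at the start with the bolt in front of the gate's free end, 0.012 fully squeezed, clear of the gate above 0.009. Outer width over both plates 40 mm at rest, 28 mm squeezed. Stiff (about 4 N) and stays where it is pushed.
- gate_catch (a point): Squeeze point of the gate catch, 160 mm up, on top of the gate, 108 mm from the hinge axis, moving with it; y points along the gate to the hinge, x to the inside. Two upright dark plates 24 (x) by 8 mm (y), tops at 180, bare above 122: the one near the hinge fixed, the other slides to it. Midway between the outer faces once squeezed: 14 mm from the fixed one, 26 mm from the sliding one at rest.
- gate_bolt (a joint): Sliding plate and bolt of the gate catch, m: 0 at rest with the bolt behind the latch post, 0.012 fully squeezed, clear of the post above 0.009. Outer width over both plates 40 mm at rest, 28 mm squeezed. A spring pushes it back out (2 N at rest, 5.5 N squeezed), so keep it squeezed until the gate has left the post.
- gate_hinge (a point): Point on the gate's vertical hinge axis (left end of the gate), 160 mm above the worktop.
- gate (a joint): Swing of the gate, rad: 0 shut, grows as its free end comes out towards the robot (clockwise from above), stop at 1.45. A damped spring always pulls it shut (0.14 to 0.32 N m). At about 0.6 a sprung ball in the base holds it back until pulled over with some 6 N at the catch; past it from about 0.7. If let go there it falls back to rest on the ball.
- housing_in: Cast aluminium gear housing, 84 x 70 x 89 mm, 0.6 kg, loose inside the guard; not to be touched. Origin under its centre.
- housing_out: The same kind of gear housing, standing loose on the worktop to the left of the guard; a bystander.
- paste_tin: Open round tin of assembly paste, 66 mm wide, 26 mm tall, loose on the worktop to the right; a bystander.
- bottle: Small red bottle with a pointed nozzle, 32 mm wide, 147 mm tall, standing loose to the right (a second one at the back edge is fixed); a bystander.
- calliper: Steel vernier calliper, 217 x 73 x 8 mm, lying loose at the front left; a bystander.

How it is judged:
By the outcome, as a careful person would: the job done as asked, in the order asked, and still so for the second after the job is handed in, while the arm keeps its last pose, push and grip.
It also fails if it takes over 48 s, if anything falls off the work surface, if the arm or the gripper's body presses on something with over 40 N, if the wrist force passes 120 N, or if a joint passes its speed limit or range.

## Working session

There is one attempt and no reset: what is moved stays moved. The work goes in short steps, Python scripts to look and compute and a tool call to move; the robot and the scene stay as the last step left them, time stands still between calls to the robot, and variables do not carry over. Pictures are saved under pics/ and viewed, at most 10 in all, crops included, and the job is handed in when it is done.

Besides the shell and the picture viewer there is one more tool, called after "Emit:" as name(argument=value, ...), one argument or row to a line, values as JSON. drive_tool: Moves the arm, as the interface text tells. Its arguments: {"type":"object","properties":{"deltas":{"type":"array","items":{"type":"object","properties":{"tx":{"type":"number","minimum":-1,"maximum":1},"ty":{"type":"number","minimum":-1,"maximum":1},"tz":{"type":"number","minimum":-1,"maximum":1},"ax":{"type":"number","minimum":-1,"maximum":1},"ay":{"type":"number","minimum":-1,"maximum":1},"az":{"type":"number","minimum":-1,"maximum":1},"fingers":{"type":"number"}}}},"newtons":{"type":"number"}},"required":["deltas"]}

```bash
mkdir -p pics; python3 - <<'E'
from bench import arm
import cv2,pickle
s=arm.observe(); print({k:s[k] for k in('time','tcp_pos','ee_rot','force','finger_gap')})
for n in('scene','side'):
    f=arm.grab_frame(n); cv2.imwrite(f'pics/{n}0.png',cv2.resize(f['img'],(800,600))); pickle.dump(f,open(f'{n}0.pkl','wb')); print(n,f['fx'],f['fy'],f['cx'],f['cy'],f['k1'],f['pose'])
E
```

```text
{'time': 0.0, 'tcp_pos': array([ 0.23899673, -0.57696981,  0.24143233]), 'ee_rot': array([ 9.80775102e-01,  1.95139759e-01, -2.20401103e-04, -7.90628956e-04]), 'force': array([0.27088044, 0.12904167, 0.3989516 ]), 'finger_gap': 0.08549391743571946}
scene 443.2639583225076 443.2639583225076 260.44730931287484 194.25264380879193 -0.16732254679381578 [[-0.60520238  0.4816437  -0.63383706 -0.24874106]
 [-0.7957556  -0.38845132  0.46462737  0.58747483]
 [-0.02242999  0.78557298  0.61836234  0.89818546]
 [ 0.          0.          0.          1.        ]]
side 370.4156395732414 370.4156395732414 253.795484807105 194.03771357205608 -0.09374112171038673 [[-0.89153305  0.32108616 -0.31948787  0.18905716]
 [-0.45271882 -0.60884396  0.65142513  0.75230943]
 [ 0.01464533  0.7254052   0.68816627  0.87016202]
 [ 0.          0.          0.          1.        ]]
```

View pics/scene0.png

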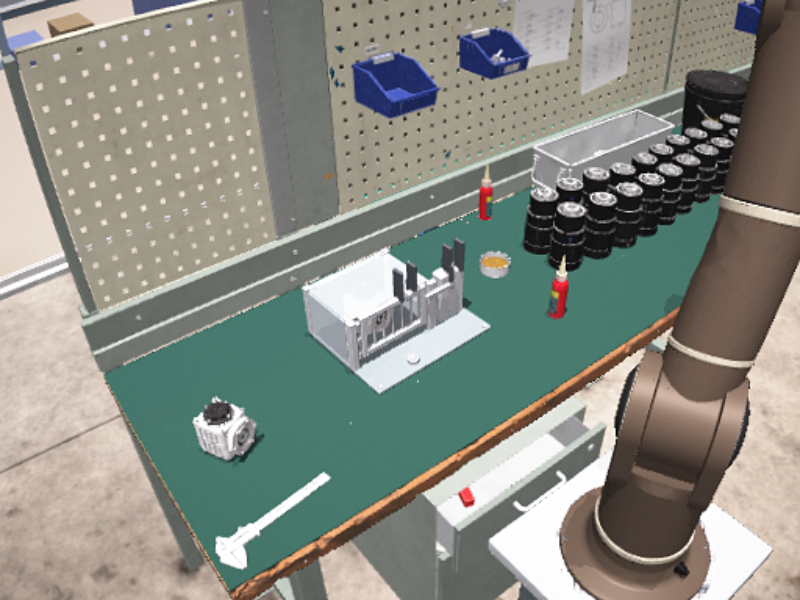

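View pics/side0.png

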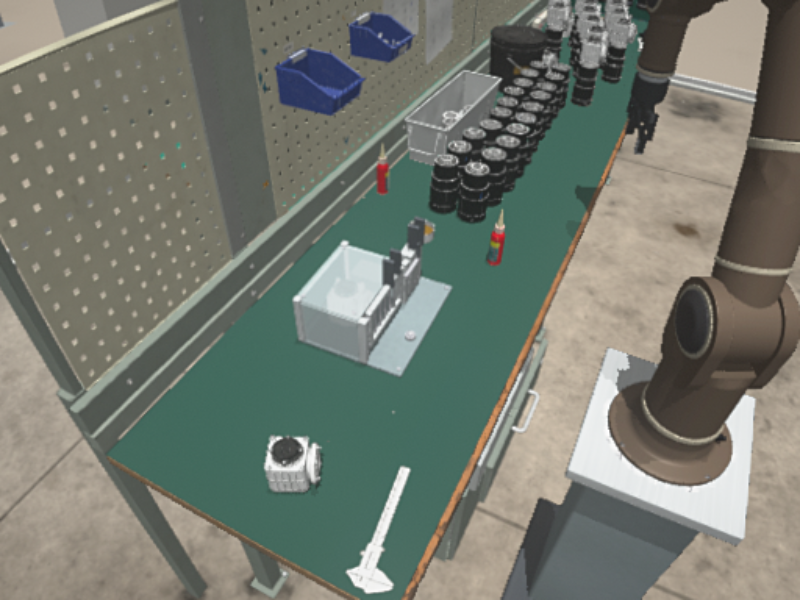

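Scene view: guard at about (400,310), gate catch plates at (398,282)/(411,277), side catch at (447,258)/(459,252), front base plate corners at (380,390) and (490,325). Side view: the same corners at (402,375) and (451,288). I'll enlarge both.

```bash
cat > h.py <<'E'
import numpy as np,cv2,pickle
def ray(f,u,v):
    K=np.array([[f['fx'],0,f['cx']],[0,f['fy'],f['cy']],[0,0,1]])
    p=cv2.undistortPoints(np.array([[[u,v]]],float),K,np.array([f['k1'],0,0,0,0]),None,None,None)[0,0] if 0 else None
    x,y=(u-f['cx'])/f['fx'],(v-f['cy'])/f['fy']; rd=np.hypot(x,y); r=rd
    for _ in range(30): r=rd/(1+f['k1']*r*r)
    s=r/rd; d=f['pose'][:3,:3]@np.array([x*s,-y*s,-1]); return f['pose'][:3,3],d/np.linalg.norm(d)
def plane(f,u,v,z):
    o,d=ray(f,u,v); return o+d*(z-o[2])/d[2]
def tri(a,b):
    (o1,d1),(o2,d2)=a,b
    A=np.array([d1,-d2]).T; t=np.linalg.lstsq(A,o2-o1,rcond=None)[0]
    p,q=o1+d1*t[0],o2+d2*t[1]; return (p+q)/2,np.linalg.norm(p-q)
def proj(f,P):
    c=f['pose'][:3,:3].T@(np.array(P)-f['pose'][:3,3]); x,y=c[0]/-c[2],-c[1]/-c[2]; k=1+f['k1']*(x*x+y*y)
    return np.array([x*k*f['fx']+f['cx'],y*k*f['fy']+f['cy']])
E
sed -i '/undistortPoints/d;/K=np/d' h.py
python3 - <<'E'
from h import *
a=pickle.load(open('scene0.pkl','rb'))['img'][145:260,190:325]
b=pickle.load(open('side0.pkl','rb'))['img'][130:245,180:300]
a=cv2.resize(a,None,fx=3,fy=3,interpolation=cv2.INTER_CUBIC); b=cv2.resize(b,None,fx=3,fy=3,interpolation=cv2.INTER_CUBIC)
cv2.imwrite('pics/crop.png',np.hstack([a,b])); print(a.shape,b.shape)
E
```

```text
(345, 405, 3) (345, 360, 3)
```

View pics/crop.png

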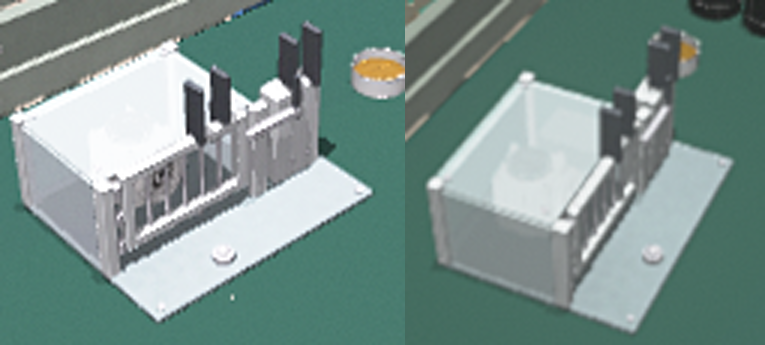

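The crop shows base corners FL (160,321)/(635,331) and FR (372,190)/(732,160). Gate catch plate tops are at (194,82),(219,68) and (611,107),(626,90); side catch tops are at (289,35),(312,24) and (659,41),(668,30).

```bash
python3 - <<'E'
from h import *
A=pickle.load(open('scene0.pkl','rb'));B=pickle.load(open('side0.pkl','rb'))
a=lambda x,y:(190+(x+.5)/3-.5,145+(y+.5)/3-.5); b=lambda x,y:(180+(x-405+.5)/3-.5,130+(y+.5)/3-.5)
C=[]
for n,p,q,z in [('FL',(160,321),(635,331),.008),('FR',(372,190),(732,160),.008),('gL',(194,82),(611,107),.18),('gR',(219,68),(626,90),.18),('sL',(289,35),(659,41),.18),('sR',(312,24),(668,30),.18)]:
    P=plane(A,*a(*p),z);Q=plane(B,*b(*q),z);print(n,P.round(4),Q.round(4),tri(ray(A,*a(*p)),ray(B,*b(*q))))
    C.append((P+Q)/2)
FL,FR=C[0],C[1]; y=(FL-FR);print('len',np.linalg.norm(y)); y/=np.linalg.norm(y); x=np.array([y[1],-y[0],0])
yaw=np.arctan2(x[1],x[0]);O=(FL+FR)/2+x*.160+y*.025;O[2]=0;print('yaw',yaw,np.degrees(yaw),'O',O)
for c in C[2:]: d=c-O;print('guardframe',d@x,d@y)
for gp in [(-.16,.118,.008),(-.16,-.168,.008),(-.08,.1,.116),(-.08,-.008,.16)]:
    P=O+x*gp[0]+y*gp[1]+[0,0,gp[2]]; print(gp,P)
E
```

```text
FL [0.4876 0.114  0.008 ] [0.492 0.111 0.008] (array([0.49260758, 0.10983573, 0.00367462]), np.float64(0.003511864054543561))
FR [ 0.5043 -0.1687  0.008 ] [ 0.5067 -0.1709  0.008 ] (array([ 0.50691123, -0.17171709,  0.00592904]), np.float64(0.0019856376839190093))
gL [5.784e-01 2.000e-04 1.800e-01] [ 0.5794 -0.0032  0.18  ] (array([5.77663090e-01, 2.82855944e-04, 1.81738514e-01]), np.float64(0.00217065307546124))
gR [ 0.5819 -0.0319  0.18  ] [ 0.5786 -0.0341  0.18  ] (array([ 0.5750497 , -0.02689854,  0.18608106]), np.float64(0.0003801870458591839))
sL [ 0.5836 -0.1197  0.18  ] [ 0.5857 -0.125   0.18  ] (array([ 0.58343453, -0.12003577,  0.18190201]), np.float64(0.0033281655927950506))
sR [ 0.5845 -0.1501  0.18  ] [ 0.5859 -0.1477  0.18  ] (array([ 0.58852926, -0.15356401,  0.17606475]), np.float64(0.0009027394713768725))
len 0.28272277908828203
yaw 0.05550025622630521 3.1799304436619575 O [0.65600187 0.0051699  0.        ]
guardframe -0.07734396016965735 -0.0023792851653726293
guardframe -0.07776476024278493 -0.033914410893979986
guardframe -0.078278884892159 -0.12339252201106057
guardframe -0.07921787636113074 -0.14993244266505565
(-0.16, 0.118, 0.008) [0.48970256 0.11411272 0.008     ]
(-0.16, -0.168, 0.008) [ 0.50556749 -0.17144691  0.008     ]
(-0.08, 0.1, 0.116) [0.57057787 0.10057818 0.116     ]
(-0.08, -0.008, 0.16) [ 0.57656882 -0.00725553  0.16      ]
```

Emit:
drive_tool(
  deltas=[
    {"tx": 0.046,"ty": 0.058,"tz": 0.03,"az": 0.118,"fingers": -1},
    {"tx": 0.092,"ty": 0.116,"tz": 0.06,"az": 0.236,"fingers": -1},
    {"tx": 0.138,"ty": 0.174,"tz": 0.09,"az": 0.354,"fingers": -1},
    {"tx": 0.184,"ty": 0.232,"tz": 0.1,"az": 0.472,"fingers": -1},
    {"tx": 0.23,"ty": 0.29,"tz": 0.1,"az": 0.59,"fingers": -1},
  ],
  newtons=40,
)

```text
invalid input
```

Emit:
drive_tool(
  deltas=[
    {"tx": 0.046,"ty": 0.058,"az": 0.118,"fingers": -1},
    {"tx": 0.092,"ty": 0.116,"az": 0.236,"fingers": -1},
    {"tx": 0.138,"ty": 0.174,"az": 0.354,"fingers": -1},
    {"tx": 0.184,"ty": 0.232,"az": 0.472,"fingers": -1},
    {"tx": 0.23,"ty": 0.29,"az": 0.59,"fingers": -1},
  ],
)

```text
invalid input
```

Emit:
drive_tool(
  deltas=[
    {"tx": 0.046,"ty": 0.058,"tz": 0.03,"ax": 0,"ay": 0,"az": 0.118,"fingers": -1},
    {"tx": 0.092,"ty": 0.116,"tz": 0.06,"ax": 0,"ay": 0,"az": 0.236,"fingers": -1},
    {"tx": 0.138,"ty": 0.174,"tz": 0.09,"ax": 0,"ay": 0,"az": 0.354,"fingers": -1},
    {"tx": 0.184,"ty": 0.232,"tz": 0.1,"ax": 0,"ay": 0,"az": 0.472,"fingers": -1},
    {"tx": 0.23,"ty": 0.29,"tz": 0.1,"ax": 0,"ay": 0,"az": 0.59,"fingers": -1},
  ],
  newtons=40,
)

```text
time: 0.72
tcp_pos: [0.3549, -0.4314, 0.2926]
ee_rot: [0.788, 0.615, -0.0, 0.0]
force: [0.1, 0.4, -0.3]
finger_gap: 0.0853
finger_force: 0.0
```

Emit:
drive_tool(
  deltas=[
    {"tx": 0.046,"ty": 0.058,"tz": 0,"ax": 0,"ay": 0,"az": 0.118,"fingers": -1},
    {"tx": 0.092,"ty": 0.116,"tz": 0,"ax": 0,"ay": 0,"az": 0.236,"fingers": -1},
    {"tx": 0.138,"ty": 0.174,"tz": 0,"ax": 0,"ay": 0,"az": 0.354,"fingers": -1},
    {"tx": 0.184,"ty": 0.232,"tz": 0,"ax": 0,"ay": 0,"az": 0.472,"fingers": -1},
    {"tx": 0.23,"ty": 0.29,"tz": 0,"ax": 0,"ay": 0,"az": 0.59,"fingers": -1},
  ],
)

```text
time: 1.35
tcp_pos: [0.4696, -0.2864, 0.292]
ee_rot: [0.43, 0.903, 0.0, -0.0]
force: [0.9, -0.6, 0.8]
finger_gap: 0.0855
finger_force: 0.0
```

Emit:
drive_tool(
  deltas=[
    {"tx": 0.046,"ty": 0.058,"tz": 0,"ax": 0,"ay": 0,"az": 0.118,"fingers": -1},
    {"tx": 0.092,"ty": 0.116,"tz": 0,"ax": 0,"ay": 0,"az": 0.236,"fingers": -1},
    {"tx": 0.138,"ty": 0.174,"tz": 0,"ax": 0,"ay": 0,"az": 0.354,"fingers": -1},
    {"tx": 0.184,"ty": 0.232,"tz": 0,"ax": 0,"ay": 0,"az": 0.472,"fingers": -1},
    {"tx": 0.231,"ty": 0.289,"tz": 0,"ax": 0,"ay": 0,"az": 0.605,"fingers": -1},
  ],
)

```text
time: 1.98
tcp_pos: [0.5851, -0.142, 0.2919]
ee_rot: [-0.02, 1.0, 0.0, -0.0]
force: [0.7, -1.2, 0.3]
finger_gap: 0.0852
finger_force: 0.0
```

```bash
python3 - <<'E'
from bench import arm
import cv2,pickle
s=arm.observe(); print({k:s[k] for k in('time','tcp_pos','ee_rot','q')})
f=arm.grab_frame('wrist'); cv2.imwrite('pics/w1.png',f['img']); pickle.dump(f,open('w1.pkl','wb'));print(f['pose'])
E
```

```text
{'time': 1.975, 'tcp_pos': array([ 0.58513491, -0.14204192,  0.29194704]), 'ee_rot': array([-1.97812254e-02,  9.99804283e-01,  4.51872640e-05, -3.12504840e-04]), 'q': array([ 0.66987742,  0.42542787, -0.7124304 ,  1.55201167,  0.28611598,
        1.27178625,  1.5269976 ])}
[[-3.98404281e-02 -9.63432262e-01 -2.64973616e-01  5.17959168e-01]
 [ 9.99205783e-01 -3.86098202e-02 -9.85320655e-03 -1.43934749e-01]
 [-7.37686612e-04 -2.65155725e-01  9.64205319e-01  4.23844356e-01]
 [ 0.00000000e+00  0.00000000e+00  0.00000000e+00  1.00000000e+00]]
```

View pics/w1.png

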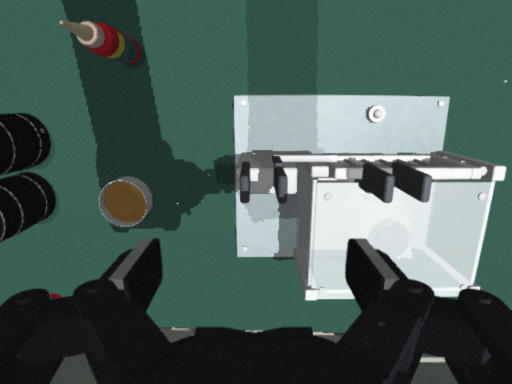

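The wrist view shows the side catch plates at columns ~245 (fixed) and ~280 (sliding), rows 160-200, the gate catch at ~378 and ~410, and base corners at (236,97), (447,97) and (237,257). Next I extract edges.

```bash
python3 - <<'E'
from h import *
f=pickle.load(open('w1.pkl','rb'));g=f['img'].max(2)
print(f['fx'],f['cx'],f['cy'],f['k1'])
for v in range(156,204,3):
    r=g[v,225:440]<70; d=np.diff(np.r_[0,r.astype(int),0]); print(v,[(225+i,225+j) for i,j in zip(np.where(d>0)[0],np.where(d<0)[0]) if j-i>3])
P=[plane(f,u,v,.008) for u,v in[(235,96.5),(447.5,96.5),(237,257.5)]]
for p in P: print(p.round(4))
y=P[1]-P[0];print(np.linalg.norm(y),np.linalg.norm(P[2]-P[0]),'y ang',np.degrees(np.arctan2(y[1],y[0])))
E
```

```text
310.8109503688335 253.38094036462357 190.51527137372645 -0.05208083318405047
156 [(np.int64(225), np.int64(230)), (np.int64(231), np.int64(235))]
159 [(np.int64(225), np.int64(235)), (np.int64(272), np.int64(280))]
162 [(np.int64(225), np.int64(235)), (np.int64(242), np.int64(249)), (np.int64(273), np.int64(282)), (np.int64(393), np.int64(403))]
165 [(np.int64(225), np.int64(235)), (np.int64(242), np.int64(250)), (np.int64(363), np.int64(375)), (np.int64(388), np.int64(411))]
168 [(np.int64(225), np.int64(235)), (np.int64(241), np.int64(249)), (np.int64(274), np.int64(283)), (np.int64(363), np.int64(379)), (np.int64(393), np.int64(413))]
171 [(np.int64(225), np.int64(235)), (np.int64(241), np.int64(249)), (np.int64(274), np.int64(284)), (np.int64(363), np.int64(385)), (np.int64(393), np.int64(419))]
174 [(np.int64(225), np.int64(235)), (np.int64(240), np.int64(249)), (np.int64(274), np.int64(285)), (np.int64(363), np.int64(391)), (np.int64(392), np.int64(426))]
177 [(np.int64(225), np.int64(235)), (np.int64(274), np.int64(280)), (np.int64(363), np.int64(387)), (np.int64(394), np.int6
[... 446 characters left out ...]
np.int64(275), np.int64(279)), (np.int64(364), np.int64(386)), (np.int64(401), np.int64(423))]
192 [(np.int64(225), np.int64(231)), (np.int64(240), np.int64(250)), (np.int64(371), np.int64(385)), (np.int64(406), np.int64(422))]
195 [(np.int64(240), np.int64(249)), (np.int64(284), np.int64(288)), (np.int64(376), np.int64(385)), (np.int64(411), np.int64(422))]
198 [(np.int64(241), np.int64(249)), (np.int64(277), np.int64(287)), (np.int64(380), np.int64(384)), (np.int64(417), np.int64(421))]
201 [(np.int64(241), np.int64(248)), (np.int64(279), np.int64(287))]
[ 0.5078 -0.1683  0.008 ]
[0.4942 0.1098 0.008 ]
[ 0.7359 -0.1598  0.008 ]
0.2784552476595569 0.22825127489992023 y ang 92.80642960992718
```

```bash
python3 - <<'E'
from h import *
f=pickle.load(open('w1.pkl','rb'))
x=np.array([np.cos(np.radians(2.9)),np.sin(np.radians(2.9))]);y=np.array([-x[1],x[0]])
for n,u,v in[('s fixed outer',240,187),('s slide outer',287,190),('s back',245,202),('s front',245,175),('g slide inner',386,186),('g fixed outer',424,184),('g back',421,199.5)]:
    print(n,plane(f,u,v,.18)[:2].round(4),plane(f,u,v,.18)[:2]@x,plane(f,u,v,.18)[:2]@y)
FR,FL=plane(f,235,96.5,.008)[:2],plane(f,447.5,96.5,.008)[:2]
print((FR@y+FL@y)/2,(FR@x+FL@x)/2)
E
```

```text
s fixed outer [ 0.5824 -0.1524] 0.5739928601520123 -0.18168003836838081
s slide outer [ 0.5834 -0.1141] 0.5769190448476781 -0.14349727457790817
s back [ 0.595  -0.1479] 0.586784073070784 -0.1778523478025967
s front [ 0.5723 -0.1487] 0.5640766467945494 -0.17744591352888553
g slide inner [ 0.5768 -0.0332] 0.5743800531885392 -0.06233283802278443
g fixed outer [ 0.5738 -0.0015] 0.5729923608143692 -0.03056777711732359
g back [ 0.5871 -0.0016] 0.5863012374608676 -0.031320755523563074
-0.054570508793584986 0.4988528756545697
```

Emit:
drive_tool(
  deltas=[
    {"tx": -0.002,"ty": 0.002,"tz": -0.07,"ax": 0,"ay": 0,"az": 0,"fingers": -1},
    {"tx": -0.002,"ty": 0.002,"tz": -0.14,"ax": 0,"ay": 0,"az": 0,"fingers": -1},
    {"tx": -0.002,"ty": 0.002,"tz": -0.21,"ax": 0,"ay": 0,"az": 0,"fingers": -1},
    {"tx": -0.002,"ty": 0.002,"tz": -0.278,"ax": 0,"ay": 0,"az": 0,"fingers": -1},
    {"tx": -0.002,"ty": 0.002,"tz": -0.278,"ax": 0,"ay": 0,"az": 0,"fingers": -0.3},
  ],
  newtons=25,
)

```text
time: 2.65
tcp_pos: [0.5817, -0.1419, 0.1507]
ee_rot: [-0.017, 1.0, 0.001, -0.003]
force: [0.6, 0.7, 0.5]
finger_gap: 0.0695
finger_force: 0.0
```

Emit:
drive_tool(
  deltas=[
    {"tx": 0.003,"ty": 0.003,"tz": 0,"ax": 0,"ay": 0,"az": 0.011,"fingers": -0.1},
    {"tx": 0.003,"ty": 0.003,"tz": 0,"ax": 0,"ay": 0,"az": 0.011,"fingers": 0.1},
    {"tx": 0.003,"ty": 0.003,"tz": 0,"ax": 0,"ay": 0,"az": 0.011,"fingers": 0.2},
  ],
  newtons=25,
)

```text
time: 3.02
tcp_pos: [0.5863, -0.1393, 0.1549]
ee_rot: [-0.026, 1.0, 0.0, 0.001]
force: [0.3, 3.2, 3.2]
finger_gap: 0.0342
finger_force: 2.0
```

Emit:
drive_tool(
  deltas=[
    {"tx": 0,"ty": 0,"tz": 0,"ax": 0,"ay": 0,"az": 0,"fingers": 0.6},
    {"tx": 0,"ty": 0,"tz": 0,"ax": 0,"ay": 0,"az": 0,"fingers": 1},
    {"tx": 0,"ty": 0,"tz": 0,"ax": 0,"ay": 0,"az": 0,"fingers": 1},
  ],
)

```text
time: 3.4
tcp_pos: [0.5862, -0.14, 0.1547]
ee_rot: [-0.025, 1.0, -0.0, 0.001]
force: [0.1, 4.6, 6.4]
finger_gap: 0.0274
finger_force: 26.8
```

Emit:
drive_tool(
  deltas=[
    {"tx": 0,"ty": 0,"tz": 0,"ax": 0,"ay": 0,"az": 0,"fingers": -0.5},
    {"tx": 0,"ty": 0,"tz": 0,"ax": 0,"ay": 0,"az": 0,"fingers": -1},
    {"tx": 0,"ty": 0,"tz": 0,"ax": 0,"ay": 0,"az": 0,"fingers": -1},
    {"tx": 0,"ty": 0,"tz": 0.08,"ax": 0,"ay": 0,"az": 0,"fingers": -1},
    {"tx": 0,"ty": 0,"tz": 0.16,"ax": 0,"ay": 0,"az": 0,"fingers": -1},
  ],
)

```text
time: 4.03
tcp_pos: [0.5848, -0.1407, 0.2337]
ee_rot: [-0.025, 1.0, 0.0, -0.001]
force: [2.1, -0.2, 0.3]
finger_gap: 0.0851
finger_force: 0.0
```

Emit:
drive_tool(
  deltas=[
    {"tx": -0.004,"ty": 0.08,"tz": 0.04,"ax": 0,"ay": 0,"az": 0,"fingers": -1},
    {"tx": -0.01,"ty": 0.17,"tz": 0.06,"ax": 0,"ay": 0,"az": 0,"fingers": -1},
    {"tx": -0.014,"ty": 0.25,"tz": 0.06,"ax": 0,"ay": 0,"az": 0,"fingers": -1},
    {"tx": -0.014,"ty": 0.253,"tz": 0.06,"ax": 0,"ay": 0,"az": 0,"fingers": -1},
    {"tx": -0.014,"ty": 0.253,"tz": 0.06,"ax": 0,"ay": 0,"az": 0,"fingers": -1},
  ],
)

```text
time: 4.65
tcp_pos: [0.5782, -0.0148, 0.2631]
ee_rot: [-0.025, 1.0, -0.0, -0.0]
force: [-0.6, -0.2, 0.4]
finger_gap: 0.0855
finger_force: 0.0
```

```bash
python3 - <<'E'
from bench import arm
import cv2,pickle
s=arm.observe(); print({k:s[k] for k in('time','tcp_pos','ee_rot','q')})
f=arm.grab_frame('wrist'); cv2.imwrite('pics/w2.png',f['img']); pickle.dump(f,open('w2.pkl','wb'));print(f['pose'][:3,3])
E
```

```text
{'time': 4.65, 'tcp_pos': array([ 0.57824295, -0.01479566,  0.26307561]), 'ee_rot': array([-2.52869473e-02,  9.99680133e-01, -4.10463207e-04, -1.83987505e-04]), 'q': array([ 0.49764426,  0.4129341 , -0.7471011 ,  1.64873843,  0.29796433,
        1.19792179,  1.30392766])}
[ 0.51104977 -0.01726938  0.39495073]
```

View pics/w2.png

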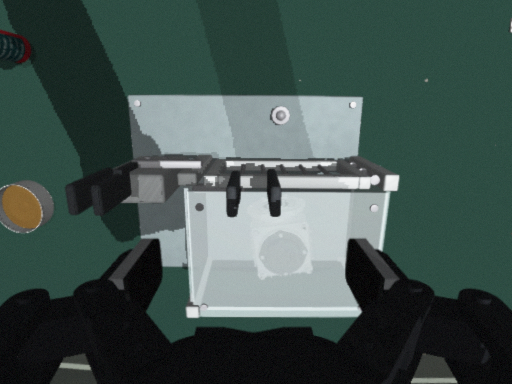

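The wrist view shows the side catch plates now close together at ~(95,188), with the bolt retracted. The gate catch plates are at columns ~234 (sliding) and ~274 (fixed), rows 172-215. I measure their edges next.

```bash
python3 - <<'E'
from h import *
f=pickle.load(open('w2.pkl','rb'));g=f['img'].max(2)
for v in range(190,220,4):
    r=g[v,215:300]<70; d=np.diff(np.r_[0,r.astype(int),0]); print(v,[(215+int(i),215+int(j)) for i,j in zip(np.where(d>0)[0],np.where(d<0)[0]) if j-i>3])
x=np.array([np.cos(np.radians(3)),np.sin(np.radians(3))]);y=np.array([-x[1],x[0]])
for u,v in[(227,203),(280,203),(234,216),(274,215)]: p=plane(f,u,v,.18)[:2]; print(u,v,p.round(4),p@x,p@y)
print(np.array([.578,-.0148])@y)
E
```

```text
190 [(235, 242), (247, 273), (280, 300)]
194 [(236, 240), (268, 273)]
198 [(235, 240), (268, 273)]
202 [(227, 239), (269, 280)]
206 [(227, 238), (269, 280)]
210 [(227, 237), (270, 280)]
214 [(228, 236), (271, 280)]
218 []
227 203 [ 0.5805 -0.0333] 0.5779928736384932 -0.06359262940470349
280 203 [0.5785 0.0052] 0.5780263030232013 -0.025132511802876855
234 216 [ 0.5903 -0.0278] 0.5880105758310091 -0.05869284163577264
274 215 [0.588  0.0014] 0.5872553697322639 -0.02933435173131256
-0.045029899822789224
```

Emit:
drive_tool(
  deltas=[
    {"tx": 0,"ty": 0.012,"tz": -0.07,"ax": 0,"ay": 0,"az": 0,"fingers": -1},
    {"tx": 0,"ty": 0.012,"tz": -0.15,"ax": 0,"ay": 0,"az": 0,"fingers": -1},
    {"tx": 0,"ty": 0.012,"tz": -0.222,"ax": 0,"ay": 0,"az": 0,"fingers": -0.5},
    {"tx": 0,"ty": 0.012,"tz": -0.222,"ax": 0,"ay": 0,"az": 0,"fingers": 0},
    {"tx": 0,"ty": 0.012,"tz": -0.222,"ax": 0,"ay": 0,"az": 0,"fingers": 0.2},
  ],
  newtons=40,
)

```text
time: 5.32
tcp_pos: [0.5783, -0.0097, 0.153]
ee_rot: [-0.024, 1.0, -0.001, -0.0]
force: [-1.9, -4.1, -1.8]
finger_gap: 0.0347
finger_force: 2.1
```

Emit:
drive_tool(
  deltas=[
    {"tx": 0,"ty": 0,"tz": 0,"ax": 0,"ay": 0,"az": 0,"fingers": 0.6},
    {"tx": 0,"ty": 0,"tz": 0,"ax": 0,"ay": 0,"az": 0,"fingers": 1},
    {"tx": 0,"ty": 0,"tz": 0,"ax": 0,"ay": 0,"az": 0,"fingers": 1},
    {"tx": 0,"ty": 0,"tz": 0,"ax": 0,"ay": 0,"az": 0,"fingers": 1},
  ],
)

```text
time: 5.82
tcp_pos: [0.5786, -0.0085, 0.1537]
ee_rot: [-0.025, 1.0, -0.001, 0.001]
force: [-3.5, -3.9, 6.7]
finger_gap: 0.0265
finger_force: 42.3
```

```bash
python3 - <<'E'
import numpy as np
p0=np.array([.5786,-.0085]);b=np.radians(3.0);h=p0+.108*np.array([-np.sin(b),np.cos(b)])
R=lambda d:np.array([[np.cos(d),-np.sin(d)],[np.sin(d),np.cos(d)]])
P=lambda t:h+R(-np.radians(t))@(p0-h)
print(h)
for s in(0,20,40,60):
    print(s,[(round(s+4*i),*((P(s+4*i)-P(s))/.5).round(4),round(-4*i/90,4)) for i in range(1,6)],P(s).round(4))
E
```

```text
[0.57294772 0.09935199]
0 [(4, np.float64(-0.0151), np.float64(-0.0003), -0.0444), (8, np.float64(-0.0301), np.float64(0.0005), -0.0889), (12, np.float64(-0.0451), np.float64(0.0024), -0.1333), (16, np.float64(-0.0599), np.float64(0.0052), -0.1778), (20, np.float64(-0.0745), np.float64(0.0091), -0.2222)] [ 0.5786 -0.0085]
20 [(24, np.float64(-0.0143), np.float64(0.0049), -0.0444), (28, np.float64(-0.0281), np.float64(0.0108), -0.0889), (32, np.float64(-0.0416), np.float64(0.0176), -0.1333), (36, np.float64(-0.0545), np.float64(0.0254), -0.1778), (40, np.float64(-0.0668), np.float64(0.0341), -0.2222)] [ 0.5414 -0.0039]
40 [(44, np.float64(-0.0117), np.float64(0.0095), -0.0444), (48, np.float64(-0.0227), np.float64(0.0198), -0.0889), (52, np.float64(-0.033), np.float64(0.0308), -0.1333), (56, np.float64(-0.0425), np.float64(0.0425), -0.1778), (60, np.float64(-0.0512), np.float64(0.0549), -0.2222)] [0.508  0.0131]
60 [(64, np.float64(-0.0078), np.float64(0.0129), -0.0444), (68, np.float64(-0.0146), np.float64(0.0264), -0.0889), (72, np.float64(-0.0205), np.float64(0.0402), -0.1333), (76, np.float64(-0.0254), np.float64(0.0545), -0.1778), (80, np.float64(-0.0293), np.float64(0.0691), -0.2222)] [0.4824 0.0405]
```

Emit:
drive_tool(
  deltas=[
    {"tx": -0.015,"ty": 0,"tz": 0,"ax": 0,"ay": 0,"az": -0.044,"fingers": 1},
    {"tx": -0.03,"ty": 0.0005,"tz": 0,"ax": 0,"ay": 0,"az": -0.089,"fingers": 1},
    {"tx": -0.045,"ty": 0.0025,"tz": 0,"ax": 0,"ay": 0,"az": -0.133,"fingers": 1},
    {"tx": -0.06,"ty": 0.005,"tz": 0,"ax": 0,"ay": 0,"az": -0.178,"fingers": 1},
    {"tx": -0.0745,"ty": 0.009,"tz": 0,"ax": 0,"ay": 0,"az": -0.222,"fingers": 1},
  ],
)

```text
time: 6.45
tcp_pos: [0.5419, -0.0038, 0.1537]
ee_rot: [0.149, 0.989, -0.0, 0.002]
force: [0.9, -1.5, 5.3]
finger_gap: 0.0269
finger_force: 43.0
```

Emit:
drive_tool(
  deltas=[
    {"tx": -0.0145,"ty": 0.005,"tz": 0,"ax": 0,"ay": 0,"az": -0.044,"fingers": 1},
    {"tx": -0.028,"ty": 0.011,"tz": 0,"ax": 0,"ay": 0,"az": -0.089,"fingers": 1},
    {"tx": -0.0415,"ty": 0.0175,"tz": 0,"ax": 0,"ay": 0,"az": -0.133,"fingers": 1},
    {"tx": -0.0545,"ty": 0.0255,"tz": 0,"ax": 0,"ay": 0,"az": -0.178,"fingers": 1},
    {"tx": -0.067,"ty": 0.034,"tz": 0,"ax": 0,"ay": 0,"az": -0.222,"fingers": 1},
  ],
)

```text
time: 7.08
tcp_pos: [0.5085, 0.0133, 0.1536]
ee_rot: [0.319, 0.948, 0.0, 0.002]
force: [0.9, -2.5, 4.1]
finger_gap: 0.0267
finger_force: 44.0
```

Emit:
drive_tool(
  deltas=[
    {"tx": -0.0115,"ty": 0.0095,"tz": 0,"ax": 0,"ay": 0,"az": -0.044,"fingers": 1},
    {"tx": -0.0225,"ty": 0.02,"tz": 0,"ax": 0,"ay": 0,"az": -0.089,"fingers": 1},
    {"tx": -0.033,"ty": 0.031,"tz": 0,"ax": 0,"ay": 0,"az": -0.133,"fingers": 1},
    {"tx": -0.0425,"ty": 0.0425,"tz": 0,"ax": 0,"ay": 0,"az": -0.178,"fingers": 1},
    {"tx": -0.051,"ty": 0.055,"tz": 0,"ax": 0,"ay": 0,"az": -0.222,"fingers": 1},
  ],
)

```text
time: 7.7
tcp_pos: [0.4831, 0.0409, 0.1536]
ee_rot: [0.478, 0.878, 0.0, 0.001]
force: [1.7, -2.9, 4.4]
finger_gap: 0.0267
finger_force: 44.8
```

Emit:
drive_tool(
  deltas=[
    {"tx": -0.008,"ty": 0.013,"tz": 0,"ax": 0,"ay": 0,"az": -0.044,"fingers": 1},
    {"tx": -0.0145,"ty": 0.0265,"tz": 0,"ax": 0,"ay": 0,"az": -0.089,"fingers": 1},
    {"tx": -0.0205,"ty": 0.04,"tz": 0,"ax": 0,"ay": 0,"az": -0.133,"fingers": 1},
    {"tx": -0.0255,"ty": 0.0545,"tz": 0,"ax": 0,"ay": 0,"az": -0.178,"fingers": 1},
    {"tx": -0.0255,"ty": 0.0545,"tz": 0,"ax": 0,"ay": 0,"az": -0.178,"fingers": 1},
  ],
)

```text
time: 8.32
tcp_pos: [0.4705, 0.0683, 0.1536]
ee_rot: [0.595, 0.804, 0.001, 0.001]
force: [1.2, -3.7, 6.8]
finger_gap: 0.0267
finger_force: 45.7
```

```bash
python3 - <<'E'
from bench import arm
import cv2,pickle,numpy as np
s=arm.observe(); print({k:s[k] for k in('time','tcp_pos','ee_rot','force','finger_gap','finger_force','q')})
im=[arm.grab_frame(n)['img'] for n in('scene','wrist')]
a=cv2.resize(im[0][130:274,190:382],None,fx=2.08,fy=2.08); b=cv2.resize(im[1],(400,300))
cv2.imwrite('pics/end.png',np.hstack([cv2.resize(a,(400,300)),b]))
E
```

```text
{'time': 8.325, 'tcp_pos': array([0.47049467, 0.06826687, 0.15357059]), 'ee_rot': array([5.95153079e-01, 8.03610916e-01, 7.58858142e-04, 1.31644428e-03]), 'force': array([ 1.15888269, -3.65896635,  6.80258062]), 'finger_gap': 0.02665850338960065, 'finger_force': 45.71825444698334, 'q': array([ 0.16204436,  0.30461111, -0.48443201,  2.02518683,  0.18847242,
        0.85110802, -0.13201776])}
```

View pics/end.png

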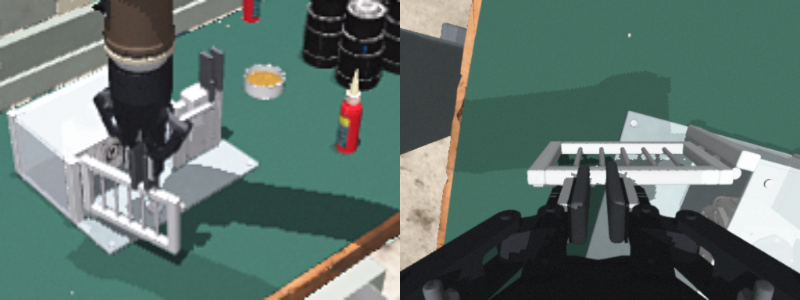

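The scene view shows the gate swung wide open at ~(130,200), with the side catch still squeezed at ~(210,70) and the tin and bottle undisturbed. The wrist view shows the catch plates held between the pads at ~(595,205). TCP geometry gives about 76° open.

```bash
python3 -c "
from bench import arm
print(arm.close_job())"
```

```text
the job is handed in; nothing more can be done
None
```

The job is handed in: I squeezed and released the side catch first, and the gripper is now holding the gate about 76° open by its squeezed catch (angle worked out from the gripper position). The verdict was not shown.

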